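# Clamp a culture bottle on the shaker

## Task

Clamp the culture bottle on the shaker: loosen the thumb screw on the sliding collar, slide the collar along its rail until its sprung pad pushes the bottle fully home in the U-shaped stop and presses it there with about 10 N, then tighten the thumb screw again so that the clamp keeps this pressure by itself. Be gentle: the bottle is glass, so never press it with more than about 20 N, keep it standing upright, and leave the other things on the bench alone.

Things in the scene. Friction and masses are not known exactly. Their poses are not given: they have to be found in the camera images.
- shaker: Fixed white laboratory shaker with a 270 x 320 mm aluminium platform (its x and y), top 85 mm above the bench; origin on the bench below the platform's middle. A steel rail along its y axis carries the clamp collar; the rail's axis is 50 mm to +x of the middle, 35 mm above the platform, between two 50 mm high posts at y = -145 and +145 mm. The clamp closes towards the shaker's -y.
- home (a point): Fixed point on the platform top below the MIDDLE of where the bottle may be home in the grey U-shaped stop (50 mm high, flat back, 76 mm between its side lips, open to +y, centred on the shaker's x = -55 mm). Home means against the stop's back; it lies up to 8 mm either way along this point's y (the shaker's y): the stop is set differently each time and not measured.
- collar: Round dark steel shaft collar, 34 mm diameter, 32 mm long, which slides only along the rail (the shaker's y); origin at its centre on the rail's axis, axes as the shaker's. A bar from it to -x carries the sprung pad. With the screw tight, friction holds it against about 25 N or more; fully loose it slides with 1 to 3 N.
- pad (a point): Centre of the pressing face of the black rubber pad on the collar's bar, as if its spring were relaxed: 105 mm to -x, 23 mm to -y and 4 mm above the collar's origin, face 44 mm wide, 26 mm high, looking to the shaker's -y. The pad is sprung: it yields by 1 mm per 4 N, up to 7 mm.
- wing (a point): Centre of the black wing of the thumb (set) screw on top of the collar: a flat upright wing 36 mm long (this point's x), 10 mm thick (its y), 26 mm high, on the screw's upright axis (its z), 46 mm above the rail's axis; 16 mm free height between the wing's underside and the collar's barrel. It can be pinched from above across its thickness, and the collar can be slid by it.
- screw (a joint): Turn of the thumb screw in rad: 0 = fully tight (end stop), 1.5 = fully loose (end stop). It grows, and the screw loosens, counter-clockwise seen from above; clamping fades to nothing by about 0.85. It takes up to 0.25 N m to turn and stays where it is left. Starts between 0 and 0.12.
- bottle: Closed dark green glass culture bottle with a pale metal cap, 60 mm diameter, 95 mm high, 0.18 to 0.33 kg, loose on the platform between the stop and the pad; origin at the centre of its underside, z up. It slides on the platform with up to 3 N. It starts 6 to 38 mm short of its home.
- pot: Bystander: black plant pot with a small fern, 96 mm diameter, 82 mm high (fronds higher), standing on the bench; origin at the centre of its underside.
- beaker: Bystander: glass beaker, 70 mm diameter, 90 mm high, standing on the bench; origin at the centre of its underside.
- spare: Bystander: white plastic bottle, 52 mm diameter, 130 mm high, standing on the bench; origin at the centre of its underside.

How it is judged (in metres and radians):
On the way, in this order (a step that is already met when the one before it is completed fails the run):
1. the thumb screw is loosened (value of joint screw above 0.7 rad), for 0.1 s.
2. with the screw loose, the pad presses the bottle with at least 5 N (contact force between collar and bottle above 5 N and value of joint screw above 0.5 rad), for 0.2 s.
3. the thumb screw is tight again (value of joint screw below 0.25 rad), for 0.2 s.
At the end, for the whole second after the job is handed in: The thumb screw is tight (within 0.25 rad of its end stop) and released; the clamp's pad by itself presses the bottle with 5 to 17 N; the bottle is home in the stop (pressed against its back, within 8 mm of its centre line), upright within 0.06 rad and at rest (value of joint screw below 0.25 rad and contact force between collar and bottle between 5 and 17 N and x of bottle in the frame of shaker between -0.063 and -0.047 m and angle between bottle's own z axis and vertical below 0.06 rad and linear speed of bottle below 0.01 m/s); the robot touches nothing.
It fails at once if the clamp presses the bottle with more than 22 N (contact force between collar and bottle above 22 N).
It fails at once if the robot touches the bottle hard (over 10 N) (contact force between any of the fingers, the arm and bottle above 10 N).
It fails at once if the bottle tips (angle between bottle's own z axis and vertical above 0.3 rad).
It fails at once if a bystander is moved by more than 20 mm (distance of any of pot, beaker, spare from where it was at the start of the episode above 0.02 m).
It also fails if it takes over 64 s, if anything falls off the work surface, if the arm or the gripper's body presses on something with over 40 N, if the wrist force passes 120 N, or if a joint passes its speed limit or range.

## Robot

A 6-joint arm with a two-finger parallel gripper is mounted at the origin on the work surface. World frame = base frame: x ahead of the robot, y to its left, z up, the work surface at z = 0. Lengths are in mm, angles in rad, forces in N, time in s.
With the tool pointing down it reaches from about 350 to 875 mm from the base axis. Payload 4.2 kg.
Tool frame: the origin (TCP) lies between the finger pads; the fingertips stand 11 mm ahead of it and the grasp point (between the pads) lies 8 mm behind it; z points along the fingers, x is the direction in which the jaws open and shut, and the axes are right-handed (so a half turn about z gives the same grasp; the last joint's range is limited). The gripper opens to 87 mm and grips with 3 to 60 N. Pads are 19 mm wide; open, the fingers measure 117 mm over their backs; the gripper's body (75 mm by 190 mm) begins 51 mm behind the grasp point.
Start: joints at [1.49, 0.385, 0.008, 0, -1.194, -0.259], TCP at [208.279, 589.253, 233.55] pointing down, gripper open.
Joint ranges: [-3.14, 3.14], [-1.21, 2.06], [-1.07, 1.41], [-3.16, 2.05], [-2.99, -0.16], [-3.1, 3.1]. Speed limits (rad/s): [2.79, 2.79, 3.14, 3.14, 3.14, 3.14].

## Interface

Orientations are given as [roll, pitch, yaw] about the fixed x, y, z axes, in that order (R = Rz(yaw) Ry(pitch) Rx(roll)).
In Python, from rig import get_obs, cams, robot, spotter gives the robot as it stands.
- The arm moves only by the shell command python3 -m creep 'ROWS' [FORCE]. ROWS is JSON, a list that holds one entry, the list of rows, each a list of 5 numbers: the shift along the tool's x, y, z in m, then the turn about the tool's z in rad, then the closure, from -1 (fully open) to 1 (shut). A call has exactly 5 rows; each row is the pose to reach, as a shift and turn from the pose commanded when the call began, along the tool's axes at that moment; what a row does not reach only later rows make up. A row lasts 1/8 s, in which the tool goes at most 62.5 mm and 10.7 degrees, less where a joint would pass 70% of its speed; a pose out of reach is approached as far as the arm can. A call with a gripper value outside its range is refused whole. The fingers move at their own pace and stop on an object; FORCE is the grip in N (left out, the last holds). Time passes only in rows, so rows that repeat a pose let the fingers close, or fill a call up. It gives the time, the measured TCP pose, the force and the opening at its end, in the units of the state.
- get_obs(): the state, without advancing time (a new reading comes with each control period).
- cams.read_camera(name): name is "scene" or "side" or "wrist"; returns a dict with "color" (480x640x3 uint8, red, green, blue), "fx", "fy", "cx", "cy" (pixels), "R" (3x3) and "t" (3): a world point X has camera coordinates R X + t. Camera axes: x right, y down, z forward; pixel columns grow to the right and rows downward; lengths in mm; the calibration is good to about 2 mm. A picture is of the moment at which its call begins. There is no depth.
- robot.hand_in(): hands the job in, once; it reports no verdict.
Trained networks look in a picture, given as the dict that the camera call returned (one of the last four; its "shot" number tells which), for a name from the list of things; names that differ only in an ending like _2 or _b are one class to them, and where a whole thing is asked for, a point or a joint stands for the part that bears it (a point fixed in the world has none). Each returns a list of dicts, best first, with "confidence" (0 to 1); they miss things now and then, are a little off and sometimes report something else, mostly with a low value. They report only what shows in the picture. A call takes as long as a camera call.
- spotter.search_frame(picture, thing): "position" ([x, y, z] in mm, in world coordinates, good to about 4 mm: the middle of the surface that is visible of it).
The state is a dict: "t": time; "q": joint angles; "joint_vel": joint speeds; "tau": joint torques, N m; "tool_pos": TCP position; "orientation": TCP orientation; "force": force on the tool from outside, world axes, zero at the start; "moment": the same for the moment, N m; "gripper_width": opening from 0.0 (shut) to 1.0 (fully open).
Only numpy, scipy, OpenCV 4.12 (cv2) and the standard library are available. Lean on these libraries where they do the work, as an engineer would, in place of code of your own. Each camera call takes 0.05 s, during which the arm holds its last target.

## Working session

There is one attempt and no reset: what is moved stays moved. The work goes in short steps, Python scripts to look and compute and a shell command to move; the robot and the scene stay as the last step left them, time stands still between calls to the robot, and variables do not carry over. Pictures are saved under pics/ and viewed, and the job is handed in when it is done.

```bash
ls; mkdir -p pics; cat > h.py <<'E'
from rig import get_obs, cams, robot, spotter
import cv2, numpy as np
def snap(n,f):
    p=cams.read_camera(n); cv2.imwrite('pics/'+f,cv2.cvtColor(p['color'],cv2.COLOR_RGB2BGR)); return p
def proj(p,X):
    c=np.array(p['R'])@np.array(X)+np.array(p['t']); return np.array([p['fx']*c[0]/c[2]+p['cx'],p['fy']*c[1]/c[2]+p['cy']])
E
python3 - <<'E'
from h import *
o=get_obs();print(o)
for n in ['scene','side','wrist']:
    p=snap(n,n+'0.png'); print(n,np.round(p['R'],3).tolist(),np.round(p['t']),p['fx'],p['cx'],p['cy'])
    if n!='x':
        for th in ['collar','pad','wing','bottle','shaker','pot','beaker','spare']:
            r=spotter.search_frame(p,th); print(th,[(np.round(d['position'],0).tolist(),round(d['confidence'],2)) for d in r[:2]])
E
```

```text
pics
{'t': 0.0, 'q': array([ 1.48957309e+00,  3.85581651e-01,  6.63351563e-03, -4.95504403e-04,
       -1.19401395e+00, -2.58581125e-01]), 'joint_vel': array([ 6.57246818e-04, -6.25712069e-04, -1.41624219e-03, -7.99010944e-04,
       -7.00555163e-04,  3.61829168e-05]), 'tau': array([-4.35824313e-04, -3.90664601e+01,  1.87403727e+01,  4.22010854e+00,
        1.10217521e-02, -1.87613391e-04]), 'tool_pos': array([208.11509683, 588.7194447 , 232.44796603]), 'orientation': array([-3.14148388e+00, -2.21151247e-03, -1.91078362e+00]), 'force': array([ 0.352331  ,  0.65914769, -0.71198863]), 'moment': array([-0.01510099,  0.02978126,  0.02525789]), 'gripper_width': 0.9985028299726338}
scene [[0.814, 0.581, 0.0], [0.326, -0.456, -0.828], [-0.481, 0.674, -0.561]] [-442.  -92. 1582.] 543.1712311651378 309.5329536257667 246.65715974783805
collar [([526.0, 120.0, 133.0], 0.96)]
pad [([527.0, 123.0, 129.0], 0.83)]
wing []
bottle [([482.0, -4.0, 149.0], 0.55)]
shaker [([558.0, 10.0, 87.0], 0.87)]
pot [([555.0, 401.0, 84.0], 0.86), ([481.0, -414.0, 62.0], 0.18)]
beaker [([480.0, -418.0, 61.0], 0.82)]
spare [([647.0, -412.0, 76.0], 0.77)]
side [[0.953, -0.302, 0.0], [-0.174, -0.551, -0.816], [0.247, 0.778, -0.578]] [-499.  195. 1255.] 536.6184822891648 320.9027769299172 243.95130639733338
collar [([522.0, 122.0, 130.0], 0.92)]
pad [([527.0, 120.0, 134.0], 0.95), ([468.0, -417.0, 62.0], 0.29)]
wing []
bottle [([464.0, -4.0, 152.0], 0.6)]
shaker [([526.0, 5.0, 82.0], 0.67), ([522.0, 124.0, 131.0], 0.6)]
pot [([538.0, 399.0, 85.0], 0.79), ([524.0, 122.0, 132.0], 0.31)]
beaker [([470.0, -415.0, 59.0], 0.82)]
spare [([627.0, -416.0, 73.0], 0.59)]
wrist [[-0.333, -0.943, 0.001], [-0.913, 0.323, 0.251], [-0.237, 0.082, -0.968]] [623. -31. 392.] 408.1556714089511 320.41838783253087 245.00179739619276
collar []
pad []
wing []
bottle []
shaker []
pot []
beaker []
spare []
```

View pics/scene0.png

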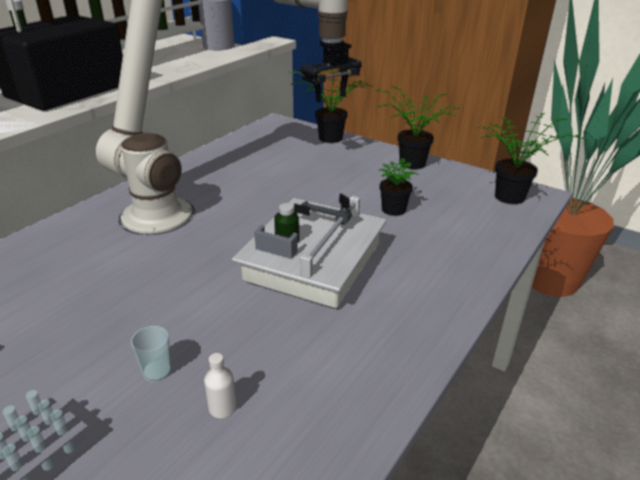

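View pics/side0.png

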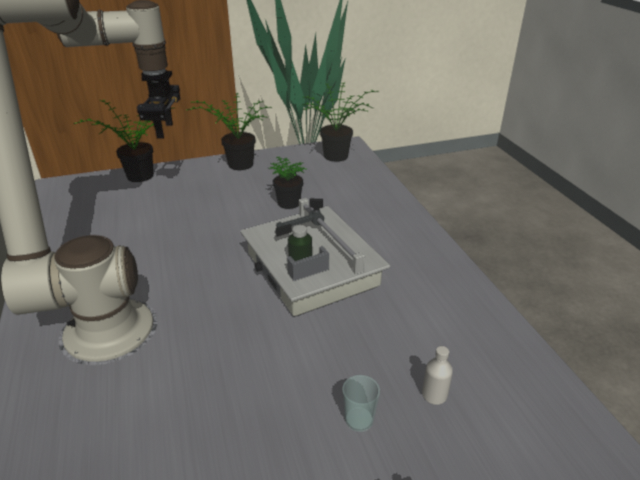

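View pics/wrist0.png

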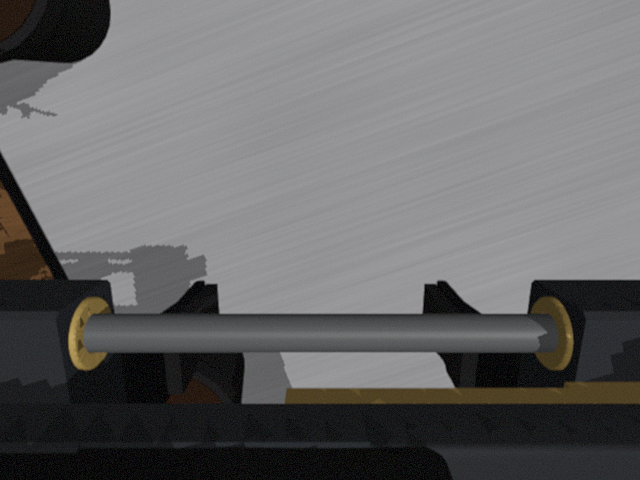

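```bash
python3 - <<'E'
import cv2
for n,(x,y) in {'scene':(225,180),'side':(230,180)}.items():
    im=cv2.imread(f'pics/{n}0.png')[y:y+135,x:x+180]
    cv2.imwrite(f'pics/{n}0z.png',cv2.resize(im,None,fx=4.4,fy=4.4,interpolation=cv2.INTER_CUBIC))
E
```

```text
(no output)
```

View pics/scene0z.png

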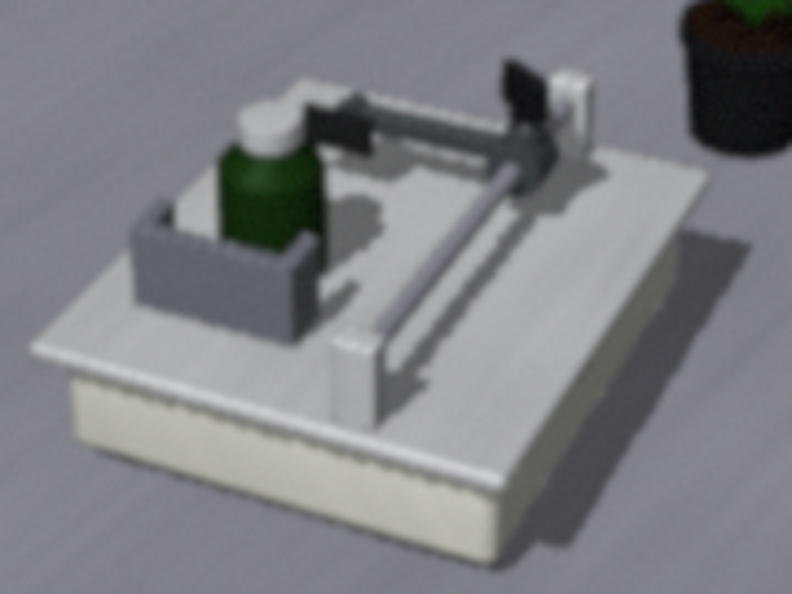

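View pics/side0z.png

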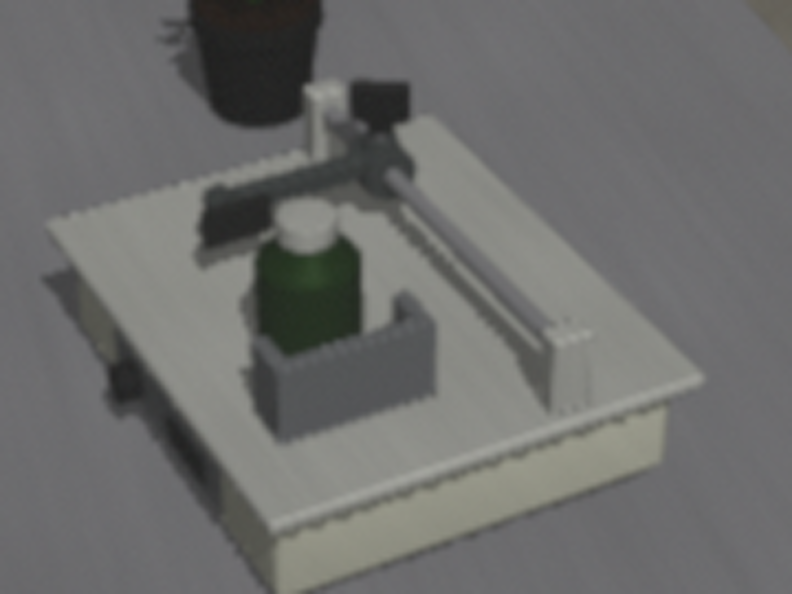

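```bash
cat >> h.py <<'E'
from scipy.optimize import least_squares
def Rz(a): return np.array([[np.cos(a),-np.sin(a),0],[np.sin(a),np.cos(a),0],[0,0,1]])
E
python3 - <<'E'
from h import *
S={}
P={n:cams.read_camera(n) for n in ['scene','side']}
z=lambda u,v,x,y:((u+.5)/4.4+x-.5,(v+.5)/4.4+y-.5)
C={'scene':[((-135,-160,85),z(33,346,225,180)),((135,-160,85),z(500,485,225,180)),((135,160,85),z(708,175,225,180))],
'side':[((-135,160,85),z(48,225,230,180)),((-135,-160,85),z(275,525,230,180)),((135,-160,85),z(705,378,230,180)),((135,160,85),z(432,118,230,180))]}
W={'scene':z(525,93,225,180),'side':z(380,102,230,180)}
def world(s,X): return Rz(s[2])@np.array(X)+[s[0],s[1],0]
def f(s): return np.concatenate([proj(P[n],world(s,X))-u for n in C for X,u in C[n]])
r=least_squares(f,[550,10,0]);print(r.x,np.round(r.fun,1)); s=r.x
g=lambda c: np.concatenate([proj(P[n],world(s,(50+c[1],c[0],85+35+46+c[2])))-W[n] for n in W])
r2=least_squares(g,[100,0,0]);print('wing in shaker',r2.x,np.round(r2.fun,1),'world',world(s,(50+r2.x[1],r2.x[0],166+r2.x[2])))
np.save('s.npy',s)
E
```

```text
[5.14930838e+02 5.37313191e+01 1.85037393e-01] [-1.6  1.6  0.9  1.1  1.1  0.7 -1.4 -1.2 -1.4  0.4  0.7 -0.7 -0.3 -1.5]
wing in shaker [ 6.93076112e+01 -1.07976784e-01 -4.24044550e-02] [-0.2  0.6 -0.1 -0.6] world [551.21973082 131.03510427 165.95759554]
```

```bash
cat >> h.py <<'E'
def to_tool(target, yaw=None):
    o=get_obs(); a=o['orientation'][2]
    d=np.array(target)-o['tool_pos']
    tx=np.array([np.cos(a),np.sin(a),0]); ty=np.array([np.sin(a),-np.cos(a),0])
    print('shift tool mm',np.round([d@tx,d@ty,-d[2]],1),'yaw',a, 'turn', None if yaw is None else round(-((yaw-a+np.pi)%(2*np.pi)-np.pi),3))
E
python3 -c "
from h import *
to_tool([551,131,320])"
```

```text
shift tool mm [ 317.8 -475.9  -86.4] yaw -1.910594442027055 turn None
```

```bash
python3 -m creep '[[[0.015,-0.025,-0.05,0.18,-1],[0.045,-0.065,-0.085,0.36,-1],[0.075,-0.112,-0.085,0.54,-1],[0.105,-0.159,-0.085,0.72,-1],[0.137,-0.206,-0.085,0.9,-1]]]'; python3 -c "
from h import *
to_tool([551,131,320],1.756);print(get_obs()['q'])"
```

```text
t: 2.08
tool_pos: [357.6, 389.9, 318.9]
orientation: [3.141, 0.001, -2.816]
force: [1.1, 1.3, -0.2]
gripper_width: 1.0
shift tool mm [-100.4 -307.2   -1.1] yaw -2.816030955579967 turn 1.711
[ 1.13546006e+00  1.69281563e-01 -7.77030818e-02  7.12642698e-05
 -1.32308424e+00 -8.09915682e-01]
```

```bash
python3 -m creep '[[[-0.018,-0.055,0,0.18,-1],[-0.036,-0.11,0,0.36,-1],[-0.054,-0.165,0,0.54,-1],[-0.072,-0.22,0,0.72,-1],[-0.085,-0.26,0,0.9,-1]]]'; python3 -c "
from h import *
to_tool([551,131,320],1.756);print(get_obs()['q'])"
```

```text
t: 2.7
tool_pos: [522.8, 171.1, 318.7]
orientation: [3.141, 0.0, 2.565]
force: [0.2, -0.2, 0.3]
gripper_width: 1.0
shift tool mm [-45.5 -18.3  -1.3] yaw 2.565318054536767 turn 0.809
[ 6.11194509e-01  2.07291988e-01 -3.02463510e-02  1.31825590e-04
 -1.33286512e+00 -1.18750011e+00]
```

```bash
python3 -m creep '[[[-0.02,-0.009,0,0.18,-1],[-0.045,-0.018,0,0.36,-1],[-0.045,-0.018,0,0.54,-1],[-0.045,-0.018,0,0.72,-1],[-0.045,-0.018,0,0.81,-1]]]'; python3 -c "
from h import *
p=snap('wrist','w1.png');print(get_obs()['q'],get_obs()['tool_pos'],get_obs()['orientation'])
s=np.load('s.npy')
w=lambda X: Rz(s[2])@np.array(X)+[s[0],s[1],0]
print('wing',proj(p,w((50,69.3,166))),'posts',proj(p,w((50,145,135))),proj(p,w((50,-145,135))))
print(-np.array(p['R']).T@p['t'])
"
```

```text
t: 3.32
tool_pos: [550.0, 133.6, 318.5]
orientation: [-3.142, -0.0, 1.759]
force: [0.6, -0.3, -0.9]
gripper_width: 1.0
[ 5.24651494e-01  2.36080880e-01  6.95103106e-03 -6.21614586e-05
 -1.34163946e+00 -1.90876384e+00] [549.92317765 133.6578497  318.55566748] [ 3.14158724e+00 -6.60691786e-05  1.75746619e+00]
wing [318.8017097  233.24088087] posts [409.08891543 225.32574973] [ 64.00675164 224.20556623]
[482.6381535  119.61012044 471.22432235]
```

View pics/w1.png

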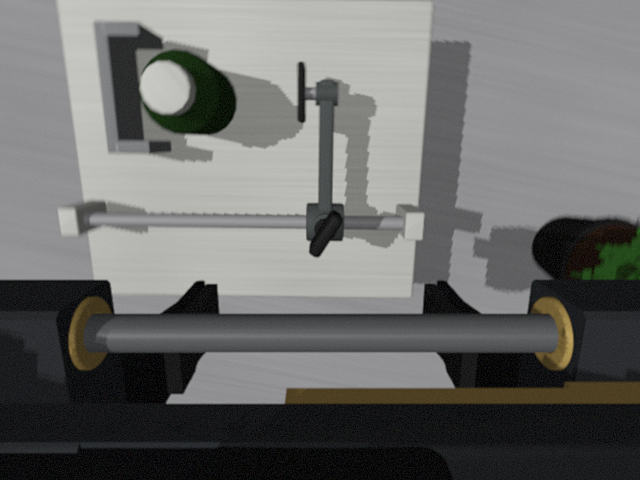

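```bash
python3 -c "
import cv2
im=cv2.imread('pics/w1.png')[190:270,275:385]
cv2.imwrite('pics/w1z.png',cv2.resize(im,None,fx=7,fy=7,interpolation=cv2.INTER_CUBIC))"
```

```text
(no output)
```

View pics/w1z.png

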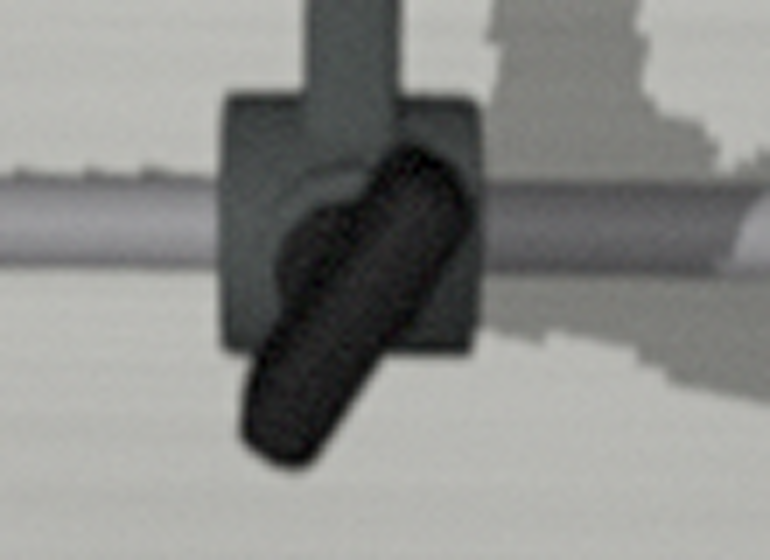

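```bash
cat >> h.py <<'E'
def fitwing(p,roi,z0=166,x0=(551,131,-0.345),out=None,thr=45):
    im=p['color']; m=(im.max(2)<thr).astype(np.uint8)
    mm=np.zeros_like(m); a,b,c,d=roi; mm[c:d,a:b]=m[c:d,a:b]
    n,l,st,ce=cv2.connectedComponentsWithStats(mm); k=1+np.argmax(st[1:,4]); mm=(l==k).astype(np.uint8)
    ss=4; big=cv2.resize(mm[c:d,a:b],None,fx=ss,fy=ss,interpolation=cv2.INTER_NEAREST)
    def cost(v):
        pts=[]
        for X in (-18,18):
            for Y in (-5,5):
                for Z in (-13,13): pts.append(proj(p,Rz(v[2])@np.array([X,Y,Z])+[v[0],v[1],z0]))
        pts=(np.array(pts)-[a,c]+.5)*ss
        h=cv2.convexHull(pts.astype(np.float32)); g=np.zeros_like(big); cv2.fillConvexPoly(g,(h*16).astype(np.int32),1,shift=4)
        return (g!=big).sum()/big.sum()
    from scipy.optimize import minimize
    r=minimize(cost,x0,method='Nelder-Mead',options=dict(initial_simplex=np.array(x0)+np.array([[0,0,0],[6,0,0],[0,6,0],[0,0,.2]])))
    return r.x,r.fun,st[k]
E
python3 - <<'E'
from h import *
im=cv2.cvtColor(cv2.imread('pics/w1.png'),cv2.COLOR_BGR2RGB)
p=cams.read_camera('wrist')
for t in (30,40,50): print(fitwing(p,(275,385,190,270),thr=t))
E
```

```text
(array([ 5.48745100e+02,  1.35894633e+02, -3.14004136e-01]), np.float64(1.620390855457227), array([310, 211,  32,  45, 339], dtype=int32))
(array([ 5.50019645e+02,  1.34702506e+02, -3.89912955e-01]), np.float64(0.43264388489208633), array([310, 210,  33,  46, 695], dtype=int32))
(array([ 5.49896707e+02,  1.35075425e+02, -4.24654007e-01]), np.float64(0.2981638418079096), array([310, 210,  33,  47, 885], dtype=int32))
```

```bash
python3 -m creep '[[[0.001,0,0.03,0.18,-1],[0.001,0,0.06,0.36,-1],[0.001,0,0.09,0.55,-1],[0.001,0,0.1,0.555,-1],[0.001,0,0.1,0.555,-1]]]'; python3 -c "
from h import *
p=snap('wrist','w2.png');s=get_obs();print(s['q'],s['tool_pos'],s['orientation'],s['force'])
for t in (40,50,60): print(fitwing(p,(250,400,40,330),thr=t,x0=(550,135,-.38)))
print(proj(p,(550,135,166)))
to_tool([550,135,162])
"
```

```text
t: 4.05
tool_pos: [549.9, 134.7, 218.6]
orientation: [-3.142, 0.001, 1.211]
force: [0.8, -0.3, 0.3]
gripper_width: 1.002
[ 5.26598772e-01  2.95732815e-01 -1.61225686e-01  6.85939863e-04
 -1.11242726e+00 -2.45792641e+00] [550.37981058 134.91495504 219.50684725] [ 3.14022452e+00 -7.04669695e-04  1.21056859e+00] [-0.4202229   0.76883051  1.21251825]
(array([ 5.50700685e+02,  1.35422076e+02, -3.88299111e-01]), np.float64(0.2869221617946975), array([ 312,  235,   30,   76, 1471], dtype=int32))
(array([ 5.49212415e+02,  1.35893362e+02, -3.89235116e-01]), np.float64(0.3160820895522388), array([ 311,  234,   47,   77, 1675], dtype=int32))
(array([ 5.47928868e+02,  1.38148242e+02, -5.14279550e-01]), np.float64(0.4702788649706458), array([ 250,  113,  108,  198, 2555], dtype=int32))
[323.87226038 272.2323247 ]
shift tool mm [-0.1 -0.4 57.5] yaw 1.2105685873499725 turn None
```

View pics/w2.png

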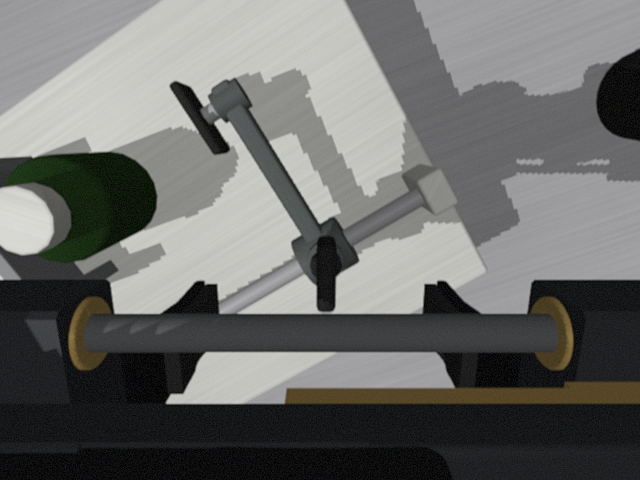

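```bash
python3 -m creep '[[[0,0,0.025,0,-1],[0,0,0.05,0,-1],[0,0,0.057,0,-1],[0,0,0.057,0,-1],[0,0,0.057,0,-0.3]]]' 45;  python3 -m creep '[[[0,0,0,0,1],[0,0,0,0,1],[0,0,0,0,1],[0,0,0,0,1],[0,0,0,0,1]]]' 45; python3 -c "
from h import *
p=snap('wrist','w3.png');s=get_obs();print(s)"
```

```text
t: 4.72
tool_pos: [550.7, 135.1, 163.1]
orientation: [3.139, -0.002, 1.208]
force: [0.3, -0.0, 0.2]
gripper_width: 0.948
t: 5.35
tool_pos: [549.7, 134.7, 161.5]
orientation: [-3.142, 0.0, 1.208]
force: [0.0, 0.2, -0.2]
gripper_width: 0.401
{'t': 5.4, 'q': array([ 5.26568217e-01,  3.47760589e-01, -2.42302779e-01, -6.13538577e-06,
       -9.80778501e-01, -2.46055973e+00]), 'joint_vel': array([8.50005180e-05, 7.82732499e-04, 2.93779543e-03, 1.28637909e-04,
       5.02824923e-04, 1.18530706e-03]), 'tau': array([-2.12071959e-04, -3.51124978e+01,  1.66769582e+01,  3.67615722e+00,
       -7.76650175e-02,  1.52828687e-05]), 'tool_pos': array([549.73264266, 134.73145796, 161.52599173]), 'orientation': array([-3.14156002e+00,  3.21733391e-05,  1.20759773e+00]), 'force': array([ 0.72680781, -0.40683636, -0.57617782]), 'moment': array([ 0.0577502 , -0.16281371,  0.03741879]), 'gripper_width': 0.35729544115348366}
```

View pics/w3.png

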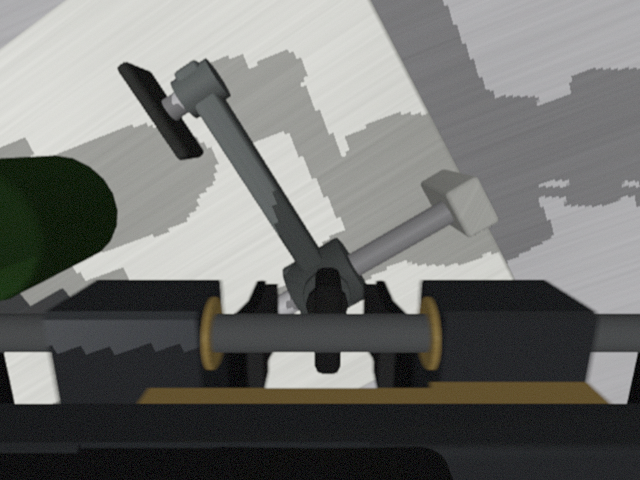

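Fingers straddle the wing (325, 320), still closing.

```bash
python3 -m creep '[[[0,0,0,0,1],[0,0,0,0,1],[0,0,0,0,1],[0,0,0,0,1],[0,0,0,0,1]]]' 45; python3 -c "
from h import *
s=get_obs();print(s['force'],s['moment'],s['gripper_width'],s['tool_pos'])"
```

```text
t: 6.02
tool_pos: [550.8, 136.9, 161.6]
orientation: [3.14, -0.005, 1.208]
force: [0.5, 6.0, -0.6]
gripper_width: 0.162
[ 0.54508577  5.95653558 -0.58396032] [ 1.73197812 -0.33057435  0.00388769] 0.16219404822161385 [550.75817275 136.91230869 161.61552385]
```

```bash
python3 -m creep '[[[0.001,0,0,0,1],[0.002,0,0,0,1],[0.002,0,0,0,1],[0.002,0,0,0,1],[0.002,0,0,0,1]]]' 45; python3 -c "
from h import *
s=get_obs();print(s['force'],s['moment'],s['gripper_width'],s['tool_pos'])"
```

```text
t: 6.65
tool_pos: [550.8, 137.0, 161.6]
orientation: [3.141, -0.001, 1.208]
force: [1.4, 5.1, -1.6]
gripper_width: 0.161
[ 1.41512129  5.05343551 -1.64335447] [ 1.53738986 -0.57859257  0.10168284] 0.16131470145424992 [550.76145415 137.01428908 161.60742059]
```

```bash
python3 -c "
from h import *
p=snap('wrist','w4.png');s=get_obs();print(s['force'],s['moment'],s['tau'],s['q'])"
```

```text
[ 1.78130072  5.29341522 -2.27552896] [ 1.55117522 -0.60749328  0.04038506] [ -2.63141446 -36.1123395   15.30100286   4.45478976  -1.19735464
  -0.06440315] [ 5.29072411e-01  3.49576672e-01 -2.39119759e-01 -3.72239135e-04
 -9.80904805e-01 -2.46286895e+00]
```

View pics/w4.png

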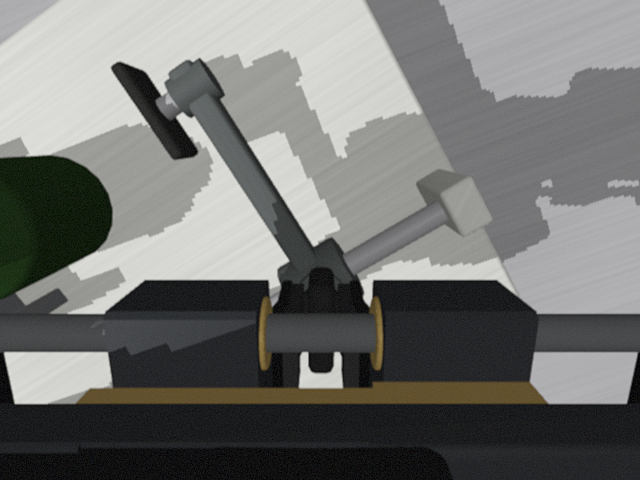

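```bash
python3 -m creep '[[[0,0,0,-0.15,1],[0,0,0,-0.33,1],[0,0,0,-0.5,1],[0,0,0,-0.67,1],[0,0,0,-0.75,1]]]' 45; python3 -m creep '[[[0,0,0,-0.15,1],[0,0,0,-0.3,1],[0,0,0,-0.5,1],[0,0,0,-0.5,1],[0,0,0,-0.5,1]]]' 45; python3 -c "
from h import *
p=snap('wrist','w5.png');s=get_obs();print(s['force'],s['moment'],s['tool_pos'],s['orientation'],s['q'])"
```

```text
t: 7.32
tool_pos: [550.8, 136.2, 161.5]
orientation: [3.141, 0.001, 1.96]
force: [2.5, 1.6, -2.2]
gripper_width: 0.163
t: 7.95
tool_pos: [550.8, 135.9, 161.5]
orientation: [-3.141, 0.001, 2.455]
force: [4.2, 0.5, -2.9]
gripper_width: 0.158
[ 5.80578511 -0.40122645 -4.46574378] [ 0.03854446 -1.59513878 -0.1803465 ] [550.8304393  136.04631286 161.49917665] [-3.14137570e+00  8.44262222e-04  2.45509995e+00] [ 5.28115768e-01  3.49791522e-01 -2.39627734e-01  1.04296012e-03
 -9.81286258e-01 -1.21518836e+00]
```

View pics/w5.png

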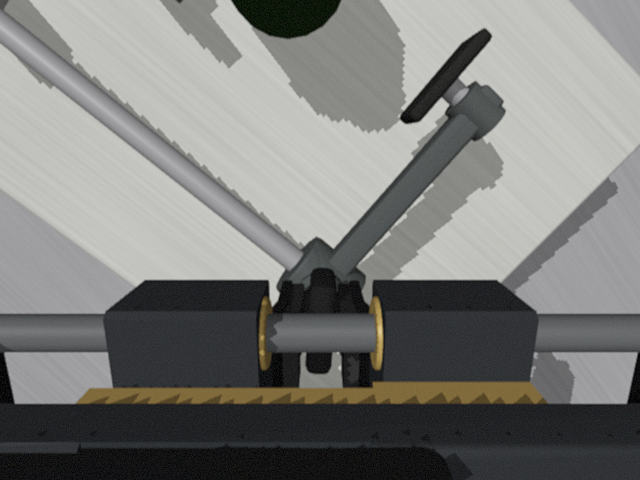

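```bash
cat >> h.py <<'E'
def ray(p,u,z):
    R=np.array(p['R']);t=np.array(p['t']);c=-R.T@t
    d=R.T@np.array([(u[0]-p['cx'])/p['fx'],(u[1]-p['cy'])/p['fy'],1]); return c+d*(z-c[2])/d[2]
def sh(X):
    s=np.load('s.npy'); return Rz(-s[2])@(np.array(X)-[s[0],s[1],0])
E
python3 - <<'E'
from h import *
p=cams.read_camera('scene');q=cams.read_camera('side')
z=lambda u,v,x,y:((u+.5)/4.4+x-.5,(v+.5)/4.4+y-.5)
a=lambda u,v,h:sh(ray(p,z(u,v,225,180),h)).round(1)
b=lambda u,v,h:sh(ray(q,z(u,v,230,180),h)).round(1)
print('cap',a(268,113,180),b(306,210,180))
print('stop bottom outer',a(137,300,85),a(295,340,85),b(285,440,85),b(435,395,85))
print('stop top outer',a(137,233,135),a(292,270,135),b(280,378,135),b(437,325,135))
print('wing now',sh(get_obs()['tool_pos']))
E
```

```text
cap [-57.3 -29.  180. ] [-50.1 -35.7 180. ]
stop bottom outer [-106.9  -92.5   85. ] [-12.8 -90.   85. ] [ -97.2 -100.7   85. ] [  -7.5 -104.4   85. ]
stop top outer [ -98.9 -100.9  135. ] [ -9.5 -98.1 135. ] [-102.8 -109.6  135. ] [  -8.4 -107.4  135. ]
wing now [ 50.4182489   74.5303085  161.51374619]
```

```bash
python3 -m creep '[[[-0.0061,-0.0052,0,0,1],[-0.0122,-0.0103,0,0,1],[-0.0183,-0.0155,0,0,1],[-0.0244,-0.0206,0,0,1],[-0.0306,-0.0258,0,0,1]]]' 45; cat >> h.py <<'E'
def st():
    o=get_obs(); s=np.load('s.npy'); F=[]
    print('t',o['t'],'sh pos',sh(o['tool_pos']).round(2),'yaw',round(o['orientation'][2],3),'F shaker',(Rz(-s[2])@o['force']).round(2),'w',round(o['gripper_width'],3))
E
python3 -c "
from h import *
st()
p=snap('wrist','w6.png');st()"
```

```text
t: 8.72
tool_pos: [558.1, 96.8, 161.5]
orientation: [3.141, -0.0, 2.457]
force: [4.1, 1.2, -4.0]
gripper_width: 0.16
t 8.725 sh pos [ 50.33  34.42 161.52] yaw 2.457 F shaker [ 4.24  0.4  -4.03] w 0.16
t 8.775 sh pos [ 50.34  33.52 161.52] yaw 2.457 F shaker [ 5.58 -1.13 -4.79] w 0.166
```

View pics/w6.png

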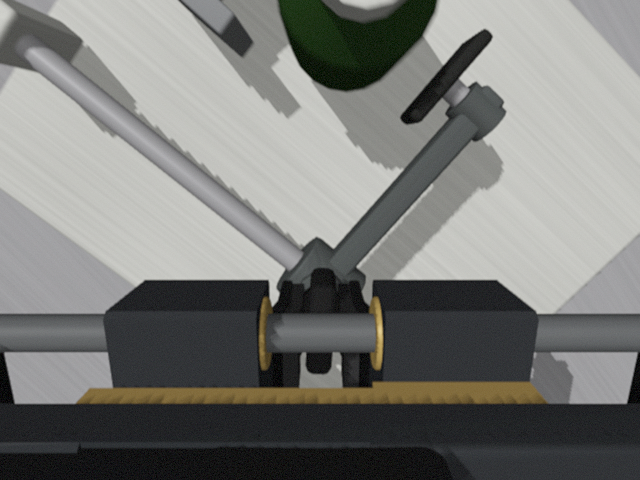

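```bash
python3 -m creep '[[[-0.0023,-0.0019,0,0,1],[-0.0046,-0.0039,0,0,1],[-0.0069,-0.0058,0,0,1],[-0.0092,-0.0077,0,0,1],[-0.0115,-0.0097,0,0,1]]]'; python3 -c "
from h import *
st()"; python3 -m creep '[[[-0.0023,-0.0019,0,0,1],[-0.0046,-0.0039,0,0,1],[-0.0069,-0.0058,0,0,1],[-0.0092,-0.0077,0,0,1],[-0.0115,-0.0097,0,0,1]]]'; python3 -c "
from h import *
st()
p=snap('wrist','w7.png');st()"
```

```text
t: 9.4
tool_pos: [560.8, 82.3, 161.5]
orientation: [3.141, 0.0, 2.457]
force: [5.0, 1.4, -4.4]
gripper_width: 0.164
t 9.4 sh pos [ 50.34  19.6  161.51] yaw 2.457 F shaker [ 5.13  0.42 -4.42] w 0.164
t: 10.02
tool_pos: [563.5, 67.8, 161.5]
orientation: [3.141, -0.0, 2.457]
force: [3.4, 2.8, -4.8]
gripper_width: 0.162
t 10.025 sh pos [ 50.31   4.89 161.53] yaw 2.457 F shaker [ 3.89  2.14 -4.78] w 0.162
t 10.075 sh pos [ 50.32   4.55 161.51] yaw 2.457 F shaker [ 4.77  1.94 -4.15] w 0.163
```

View pics/w7.png

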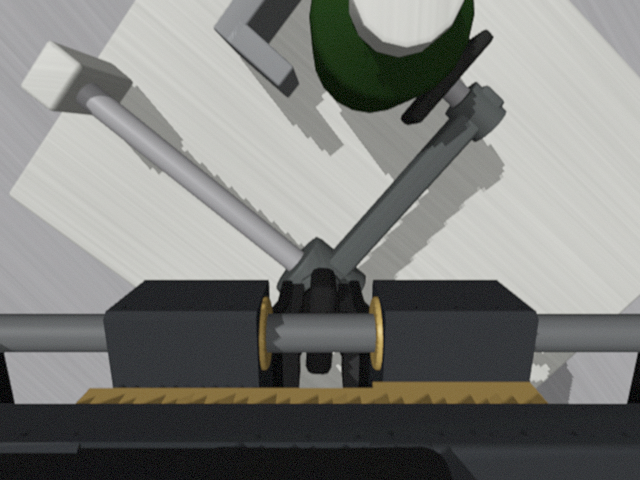

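```bash
for i in 1; do python3 -m creep '[[[-0.0015,-0.0013,0,0,1],[-0.003,-0.0026,0,0,1],[-0.0046,-0.0039,0,0,1],[-0.0061,-0.0052,0,0,1],[-0.0076,-0.0064,0,0,1]]]'; done; python3 -c "
from h import *
st()
p=snap('wrist','w8.png');st()"
```

```text
t: 10.7
tool_pos: [565.3, 58.1, 161.5]
orientation: [3.141, -0.0, 2.457]
force: [3.5, 2.4, -3.9]
gripper_width: 0.157
t 10.7 sh pos [ 50.3   -4.98 161.51] yaw 2.457 F shaker [ 3.9   1.74 -3.88] w 0.157
t 10.75 sh pos [ 50.29  -5.2  161.5 ] yaw 2.457 F shaker [ 5.73  1.75 -3.56] w 0.16
```

View pics/w8.png

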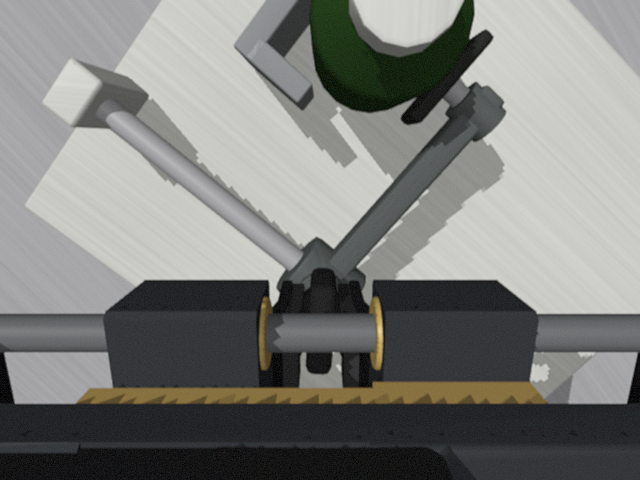

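```bash
python3 -m creep '[[[-0.0008,-0.0006,0,0,1],[-0.0015,-0.0013,0,0,1],[-0.0023,-0.0019,0,0,1],[-0.003,-0.0026,0,0,1],[-0.003,-0.0026,0,0,1]]]'; python3 -c "
from h import *
st();cams.read_camera('wrist');st()"
```

```text
t: 11.38
tool_pos: [565.9, 55.0, 161.5]
orientation: [3.14, -0.001, 2.457]
force: [3.6, 4.9, -3.4]
gripper_width: 0.157
t 11.375 sh pos [ 50.3   -8.13 161.5 ] yaw 2.457 F shaker [ 4.44  4.16 -3.4 ] w 0.157
t 11.425 sh pos [ 50.32  -8.12 161.54] yaw 2.457 F shaker [ 4.15  4.95 -3.43] w 0.159
```

```bash
python3 -m creep '[[[-0.0008,-0.0006,0,0,1],[-0.0015,-0.0013,0,0,1],[-0.0023,-0.0019,0,0,1],[-0.0023,-0.0019,0,0,1],[-0.0023,-0.0019,0,0,1]]]'; python3 -c "
from h import *
st();snap('wrist','w9.png');st()"
```

```text
t: 12.05
tool_pos: [566.2, 53.4, 161.5]
orientation: [3.139, -0.002, 2.458]
force: [1.7, 9.3, -3.1]
gripper_width: 0.162
t 12.05 sh pos [ 50.3   -9.71 161.49] yaw 2.458 F shaker [ 3.35  8.87 -3.13] w 0.162
t 12.1 sh pos [ 50.32  -9.69 161.48] yaw 2.458 F shaker [ 3.18 10.03 -2.39] w 0.162
```

View pics/w9.png

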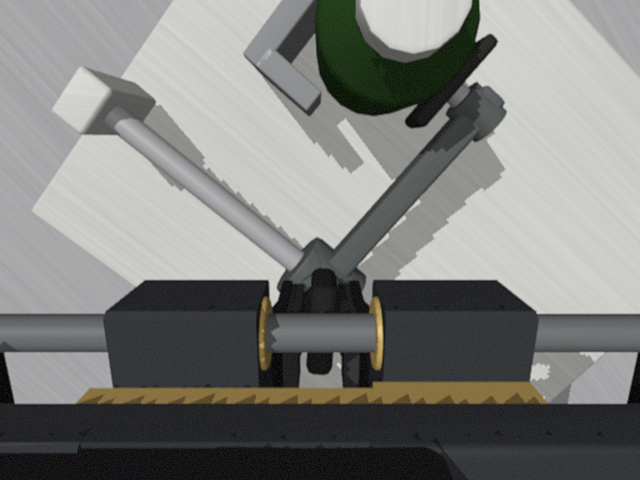

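```bash
python3 -m creep '[[[-0.0005,-0.0004,0,0,1],[-0.0005,-0.0004,0,0,1],[-0.0005,-0.0004,0,0,1],[-0.0005,-0.0004,0,0,1],[-0.0005,-0.0004,0,0,1]]]'; python3 -c "
from h import *
for i in range(4): st();cams.read_camera('wrist')"
```

```text
t: 12.72
tool_pos: [566.2, 53.2, 161.5]
orientation: [3.138, -0.003, 2.458]
force: [1.4, 10.7, -3.2]
gripper_width: 0.162
t 12.725 sh pos [ 50.34  -9.97 161.5 ] yaw 2.458 F shaker [ 3.38 10.22 -3.17] w 0.162
t 12.775 sh pos [ 50.31  -9.96 161.46] yaw 2.458 F shaker [ 2.48 10.75 -2.09] w 0.163
t 12.825 sh pos [ 50.34  -9.94 161.48] yaw 2.458 F shaker [ 3.93 11.72 -2.47] w 0.162
t 12.875 sh pos [ 50.32  -9.96 161.5 ] yaw 2.458 F shaker [ 3.56 10.83 -3.38] w 0.163
```

```bash
python3 -m creep '[[[0,0,0,0.15,1],[0,0,0,0.3,1],[0,0,0,0.45,1],[0,0,0,0.6,1],[0,0,0,0.75,1]]]' 45; python3 -c "
from h import *
st()"; python3 -m creep '[[[0,0,0,0.15,1],[0,0,0,0.3,1],[0,0,0,0.45,1],[0,0,0,0.55,1],[0,0,0,0.55,1]]]' 45; python3 -c "
from h import *
st();print(get_obs()['moment']);snap('wrist','w10.png');st()"
```

```text
t: 13.55
tool_pos: [566.2, 53.3, 161.5]
orientation: [3.141, -0.004, 1.704]
force: [1.5, 10.8, -2.9]
gripper_width: 0.168
t 13.55 sh pos [ 50.32  -9.9  161.49] yaw 1.704 F shaker [ 3.43 10.33 -2.89] w 0.168
t: 14.18
tool_pos: [566.3, 53.3, 161.6]
orientation: [-3.14, -0.004, 1.159]
force: [1.1, 12.0, -1.3]
gripper_width: 0.161
t 14.175 sh pos [ 50.4   -9.86 161.63] yaw 1.159 F shaker [ 3.25 11.58 -1.32] w 0.161
[ 3.48948513 -0.44635506  0.15083663]
t 14.225 sh pos [ 50.38  -9.88 161.64] yaw 1.159 F shaker [ 3.07 10.59 -1.64] w 0.162
```

View pics/w10.png

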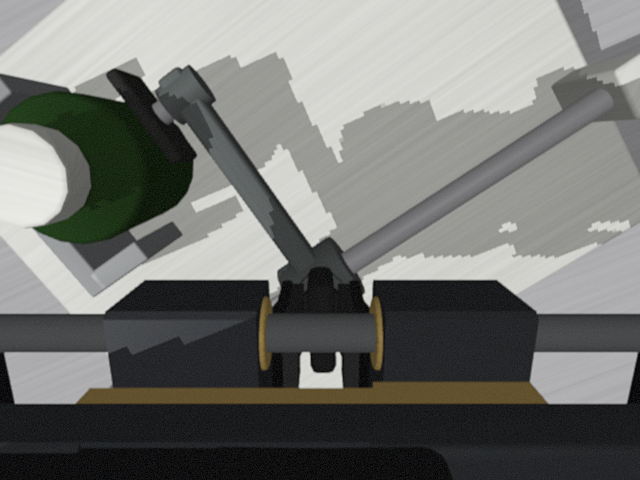

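```bash
python3 -m creep '[[[0.0008,-0.0005,0,0,1],[0.0008,-0.0005,0,0,1],[0.0008,-0.0005,0,0,1],[0.0008,-0.0005,0,0,1],[0.0008,-0.0005,0,0,1]]]' 45; python3 -c "
from h import *
st()"; python3 -m creep '[[[0.0008,-0.0005,0,0,1],[0.0008,-0.0005,0,0,1],[0.0008,-0.0005,0,0,1],[0.0008,-0.0005,0,0,1],[0.0008,-0.0005,0,0,1]]]' 45; python3 -c "
from h import *
st()"
```

```text
t: 14.85
tool_pos: [566.2, 53.4, 161.6]
orientation: [-3.141, -0.003, 1.159]
force: [0.7, 7.9, -2.1]
gripper_width: 0.161
t 14.85 sh pos [ 50.36  -9.74 161.61] yaw 1.159 F shaker [ 2.13  7.59 -2.13] w 0.161
t: 15.48
tool_pos: [566.2, 53.5, 161.6]
orientation: [-3.141, -0.002, 1.159]
force: [2.6, 6.3, -2.2]
gripper_width: 0.16
t 15.475 sh pos [ 50.34  -9.61 161.64] yaw 1.159 F shaker [ 3.68  5.72 -2.21] w 0.16
```

```bash
python3 -m creep '[[[0.0015,-0.001,0,0,1],[0.0015,-0.001,0,0,1],[0.0015,-0.001,0,0,1],[0.0015,-0.001,0,0,1],[0.0015,-0.001,0,0,1]]]' 45; python3 -c "
from h import *
st()"; python3 -m creep '[[[0,0,0,0,0],[0,0,0,0,-0.1],[0,0,0,0,-0.2],[0,0,0,0,-0.3],[0,0,0,0,-0.3]]]' 45; python3 -m creep '[[[0,0,0,0,-0.3],[0,0,-0.01,0,-0.3],[0,0,-0.04,0,-0.3],[0,0,-0.08,0,-0.3],[0,0,-0.12,0,-0.3]]]' 45;  python3 -c "
from h import *
st();p=snap('wrist','w11.png');st()
snap('scene','sc11.png');snap('side','si11.png')
for n,(x,y) in {'sc':(225,180),'si':(230,180)}.items():
    im=cv2.imread(f'pics/{n}11.png')[y:y+135,x:x+180]
    cv2.imwrite(f'pics/{n}11z.png',cv2.resize(im,None,fx=4.4,fy=4.4,interpolation=cv2.INTER_CUBIC))"
```

```text
t: 16.1
tool_pos: [566.1, 53.8, 161.7]
orientation: [3.141, 0.0, 1.158]
force: [4.6, -0.2, -3.3]
gripper_width: 0.163
t 16.1 sh pos [ 50.33  -9.31 161.66] yaw 1.158 F shaker [ 4.49 -1.05 -3.27] w 0.163
t: 16.73
tool_pos: [565.8, 54.0, 161.5]
orientation: [-3.141, 0.0, 1.157]
force: [0.1, -0.3, -0.2]
gripper_width: 0.616
t: 17.35
tool_pos: [566.0, 54.1, 283.5]
orientation: [3.141, -0.0, 1.158]
force: [1.5, 1.2, -0.5]
gripper_width: 0.645
t 17.35 sh pos [ 50.28  -9.08 283.55] yaw 1.158 F shaker [ 1.72  0.85 -0.47] w 0.645
t 17.4 sh pos [ 53.05  -9.54 290.21] yaw 1.159 F shaker [ 1.46 -0.65  5.7 ] w 0.649
```

View pics/w11.png

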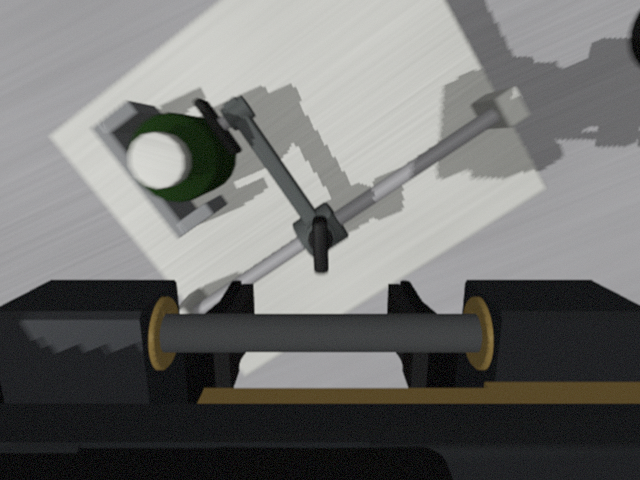

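View pics/si11z.png

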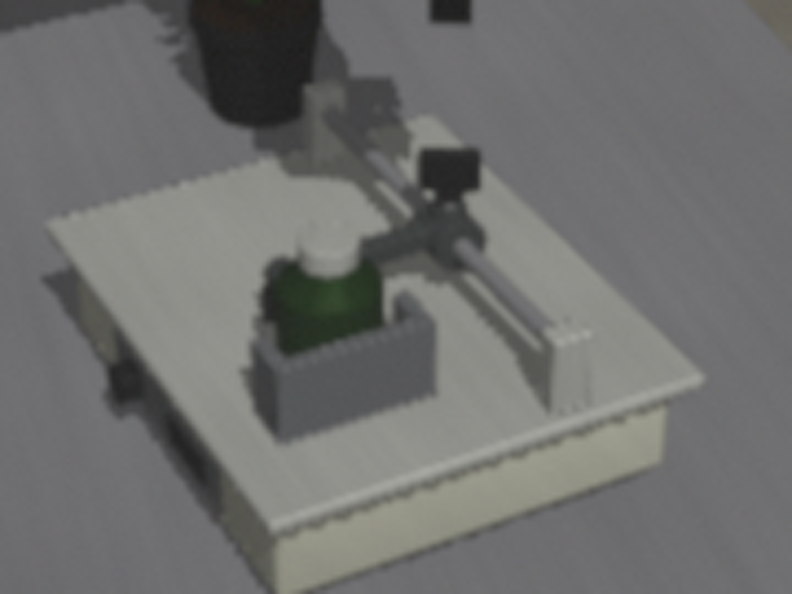

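View pics/sc11z.png

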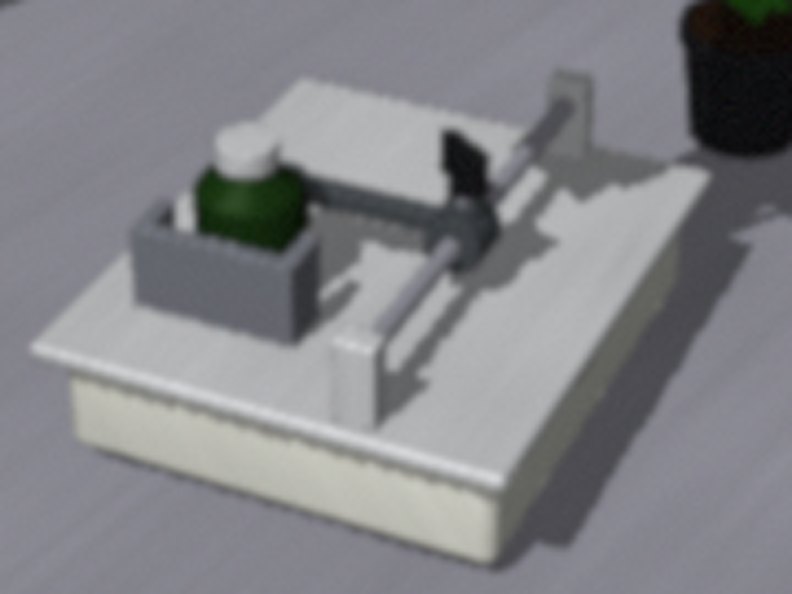

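```bash
python3 -c "
from h import *
p=cams.read_camera('wrist');st();snap('wrist','w12.png')
im=cv2.imread('pics/w12.png')[70:280,70:370]
cv2.imwrite('pics/w12z.png',cv2.resize(im,None,fx=2.6,fy=2.6,interpolation=cv2.INTER_CUBIC))"
```

```text
t 17.55 sh pos [ 50.53  -8.91 282.91] yaw 1.157 F shaker [-0.19  0.86 -0.4 ] w 0.653
```

View pics/w12z.png

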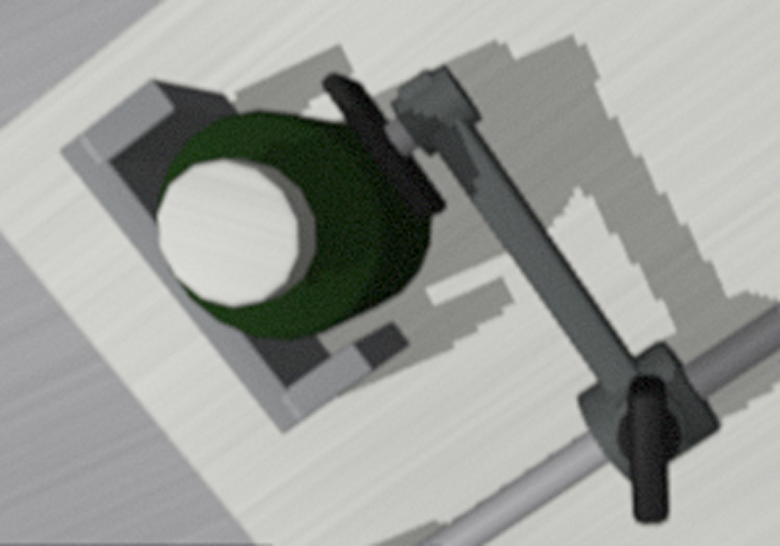

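```bash
python3 -c "
from h import *
p=cams.read_camera('wrist')
f=lambda u,v,h:sh(ray(p,(u/2.6+70,v/2.6+70),h)).round(1)
print('cap',f(230,231,180))
print('stop back top inner corners',f(112,160,135),f(287,387,135),'outer',f(62,150,135),f(285,432,135))
print('pad top ends',f(330,85,137),f(437,205,137))
print('wing top',f(648,390,179),f(648,515,179))
s=np.load('s.npy')
print(fitwing(p,(290,350,205,275),thr=45,x0=(566,54,-.4)))
for y in (-63,-58): print(y)
"
```

```text
cap [-53.2 -60.1 180. ]
stop back top inner corners [-94.  -90.1 135. ] [-18.4 -90.5 135. ] outer [-103.6  -99.5  135. ] [ -8.4 -99.4 135. ]
pad top ends [-75.3 -28.6 137. ] [-34.5 -23.9 137. ]
wing top [ 33.6  -0.5 179. ] [ 60.1 -18.6 179. ]
(array([ 5.66517245e+02,  5.19357546e+01, -3.87045403e-01]), np.float64(0.5231418918918919), array([309, 216,  26,  56, 740], dtype=int32))
-63
-58
```

```bash
python3 -c "
from h import *
print(robot.hand_in()); st()"
```

```text
the job is handed in; nothing more can be done
None
the job is handed in; nothing more can be done
```

The bottle is clamped and the job is handed in; no verdict came back, so what follows are my own checks.

I pinched the wing and turned the thumb screw about 1.25 rad loose. I then slid the collar about 84 mm until the wrist force towards the stop was about 10.8 N. I turned the screw back about 1.3 rad, eased the arm's load off, let go and lifted clear. The job ended at about 17.7 s of the 64 s.

What the last checks showed:
- **Home:** in the last wrist picture the bottle's centre was 30 mm from the stop's back, which is the bottle's radius. It was about 3 mm off the stop's centre line and looked upright.
- **Pressure:** I estimate about 10 N, from the force rise as the bottle met the stop and from 2.4 to 4 mm of spring travel in the picture. The clamp force itself could not be measured. The wrist reading also includes 1 to 3 N of collar friction, and the upper end of that travel range would mean about 16 N, close to the 17 N limit.
- **Screw:** the gripper finished 0.05 rad past its starting angle in the tightening direction. A coarse picture fit put the wing back at its starting angle, between 0 and 0.12 rad. Either way it is within the 0.25 rad limit.
- **Holding:** the tool moved only about 0.6 mm while its load was eased off, which I put down to give in the fingers rather than the collar slipping.
- **Bystanders:** the arm stayed clear of the pot, beaker and spare bottle, but I did not measure their positions again at the end.

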